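Make up the blue die set in the die tray

ROBOT

A 7-joint arm with a two-finger parallel gripper is mounted at the origin on the work surface. World frame = base frame: x ahead of the robot, y to its left, z up, the work surface at z = 0. Lengths are in m, angles in degrees, forces in N, time in s.
With the tool pointing down it reaches from about 0.425 to 0.875 m from the base axis. Payload 4.7 kg.
Tool frame: the origin (TCP) lies between the finger pads; the fingertips stand env.tip_reach ahead of it and the grasp point (between the pads) lies 2 mm behind it (env.tip_reach is the distance from the TCP to the fingertips, in m); z points along the fingers, y is the line along which they close (so a half turn about z gives the same grasp; the last joint's range is limited). The gripper opens to 87 mm and grips with 3 to 60 N. Pads are 19 mm wide; open, the fingers measure 117 mm over their backs; the gripper's body (75 mm by 190 mm) begins 51 mm behind the grasp point.
Start: joints at [-67.661, 18.392, -4.016, 83.108, 1.295, 78.541, -3.26], TCP at [0.239, 0.605, 0.215] pointing down, gripper open.
Joint ranges: [-163.93, 163.93], [-17.29, 119.83], [-79.2, 71.16], [3.27, 140.29], [-89.18, 269.18], [5.43, 117.66], [-154.24, 154.24]. Speed limits (degrees/s): [147.25, 147.25, 180, 180, 180, 180, 180].

INTERFACE

Orientations are given as [roll, pitch, yaw] about the fixed x, y, z axes, in that order (R = Rz(yaw) Ry(pitch) Rx(roll)).
In Python, from cell import env, read_camera gives the robot as it stands. The module is installed in compiled form; this text tells all that it offers.
- The arm moves only by the shell command python3 -m handwheel 'ROWS' [FORCE]. ROWS is rows parted by semicolons, their numbers by spaces, 1 to 8 of them, each of 5 numbers: dx, dy, dz in m, then a turn about the tool's z in degrees, then the finger opening in m; each row is the pose to reach, as a shift and turn from the pose commanded when the command began, along the tool's axes at that moment; what a row does not reach only later rows make up. A row lasts 1/12 s, in which the tool goes at most 0.0417 m and 7.16 degrees, less where a joint would pass 70% of its speed; a pose out of reach is approached as far as the arm can. The fingers move at their own pace and stop on an object; FORCE is the grip in N (left out, the last holds). Time passes only in rows, so rows that do not move let the fingers close. It prints the time, the measured TCP pose, the force, the opening and the grip force at its end.
- env.get_obs(): the state, without advancing time (a new reading comes with each control period).
- read_camera(name): name is "side" or "top"; returns a dict with "color" (420x560x3 uint8, blue, green, red), "fx", "fy", "cx", "cy" (pixels), "world_from_camera" (4x4, takes a point from camera to world coordinates). Camera axes: x right, y down, z forward; pixel columns grow to the right and rows downward; lengths in m; the calibration is good to about 2 mm. A picture is of the moment at which its call begins. There is no depth.
- env.sign_off(): hands the job in; it is judged then, once.
The state is a dict: "time_s": time; "qpos": joint angles; "joint_velocities": joint speeds; "effort": joint torques, N m; "tool_pos": TCP position; "tool_rot": TCP orientation; "force": force on the tool from outside, world axes, zero at the start; "wrist_torque": the same for the moment, N m; "grip_width": finger opening in m; "grasp_force": force on a finger pad.
Only numpy, scipy, OpenCV 4.12 (cv2) and the standard library are available. Lean on these libraries where they do the work, as an engineer would, in place of code of your own. Each camera call takes 0.05 s, during which the arm holds its last target. There are 200 camera calls.

TASK

Make up the blue set in the wooden die tray: stand each of the three blue cutting dies squarely on the tray panel that shows its own outline. Someone left the orange rectangular die, of another size, in that tray, so take it out and set it in the middle of the orange-rimmed dish. The dies are to be set down, not dropped, all end up standing flat and still, and the orange round die on the leather and the steel weight stay where they are.

Things in the scene. Friction and masses are not known exactly. Their poses are not given: they have to be found in the camera images.
- die_blue_round: Blue leather-cutting die: steel band 32 mm high bent to a circle of 62 mm outside diameter, open inside, back rim and a bridge bar on top painted blue, bare edge down. About 220 g. It can be gripped across its outside in any direction. Loose. Origin: centre of its underside; z up.
- die_blue_rect: Blue leather-cutting die: steel band 32 mm high bent to a rectangle 86 mm (its x) by 54 mm (its y) outside, corners cut 6 mm, open inside, back rim and two bridge bars on top painted blue, bare edge down. About 270 g. Grip across the 54 mm. Loose. Origin: centre of its underside; z up, x along its length.
- die_blue_hex: Blue leather-cutting die: steel band 32 mm high bent to a long hexagon, 92 mm (its x) between its 90 degree points by 52 mm (its y) outside, parallel sides 40 mm long, open inside, back rim and two bridge bars on top painted blue, bare edge down. About 240 g. Grip across the 52 mm. Loose. Origin: centre of its underside; z up, x along its length.
- die_orange_rect: Orange leather-cutting die: steel band 32 mm high bent to a rectangle 76 mm (its x) by 48 mm (its y) outside, corners cut 6 mm, open inside, back rim and two bridge bars on top painted orange, bare edge down. About 230 g. Grip across the 48 mm. At the start it stands on one of the tray's panels, not always the rectangular one. Loose. Origin: centre of its underside; z up, x along its length.
- die_orange_round: Orange leather-cutting die: steel band 32 mm high bent to a circle of 54 mm outside diameter, open inside, back rim and a bridge bar on top painted orange, bare edge down. About 180 g. At the start it stands on a flat piece of tan leather 1 mm thick, ready to cut; it is to stay there. Loose. Origin: centre of its underside; z up.
- panel_round: White panel in the wooden die tray, 122 (x) by 108 (y) by 3 mm, dark solid outline of a circle, for the round die, at its centre. Fixed. Origin: centre of its underside; its top, where the die stands, is 3 mm above that, 7 mm above the bench. Three panels lie side by side along y, 113 mm apart, in any sequence; the tray rim rises 7 mm above them.
- panel_rect: White panel in the wooden die tray, 122 (x) by 108 (y) by 3 mm, dark solid outline of a rectangle, for the rectangular die, at its centre, its length along x. Fixed. Origin: centre of its underside; its top, where the die stands, is 3 mm above that, 7 mm above the bench. Three panels lie side by side along y, 113 mm apart, in any sequence; the tray rim rises 7 mm above them.
- panel_hex: White panel in the wooden die tray, 122 (x) by 108 (y) by 3 mm, dark solid outline of a long hexagon, for the hexagonal die, at its centre, its length along x. Fixed. Origin: centre of its underside; its top, where the die stands, is 3 mm above that, 7 mm above the bench. Three panels lie side by side along y, 113 mm apart, in any sequence; the tray rim rises 7 mm above them.
- dish: Round shallow plastic dish on the bench, white floor and orange rim, 128 mm across outside, 120 mm inside, floor 3 mm thick, rim 10 mm high. Fixed. Origin: centre of its underside.
- weight: Dark steel pattern weight with a knob on top, 58 mm across and 50 mm high, 0.6 kg, loose on the bench. A bystander. Origin: centre of its underside.
Not all that is in view belongs to the job. What is shaped like the die_blue_hex but black is not meant.

How it is judged:
By the outcome, as a careful person would: the job done as asked, in the order asked, and still so for the second after the job is handed in, with the robot touching nothing.
It also fails if it takes over 99 s, if anything falls off the work surface, if the arm or the gripper's body presses on something with over 40 N, if the wrist force passes 120 N, or if a joint passes its speed limit or range.

## Working session

There is one attempt and no reset: what is moved stays moved. The work goes in short steps, Python scripts to look and compute and a shell command to move; the robot and the scene stay as the last step left them, time stands still between calls to the robot, and variables do not carry over. Pictures are saved under pics/ and viewed, at most 14 in all, crops included, and the job is handed in when it is done.

```bash
mkdir -p pics
python3 - <<'E'
from cell import env, read_camera
import cv2,numpy as np,json
o=env.get_obs();print(o,env.tip_reach)
for n in("top","side"):
    c=read_camera(n);cv2.imwrite(f"pics/{n}0.png",c["color"]);print(n,c["fx"],c["fy"],c["cx"],c["cy"],np.round(c["world_from_camera"],4).tolist())
E
```

```text
{'time_s': 0.0, 'qpos': array([-67.66013099,  18.43879671,  -4.01508957,  83.17430645,
         1.29545155,  78.54231857,  -3.26083613]), 'joint_velocities': array([ 0.01256383,  0.01923083,  0.01758394,  0.07958396, -0.00269549,
       -0.05813947,  0.08409398]), 'effort': array([-3.28357073e-04, -4.91296971e+01, -4.04204344e-01, -3.12537789e+01,
       -6.39297324e-02,  4.38735075e-02,  1.73681069e-04]), 'tool_pos': array([0.23840872, 0.60408215, 0.21366969]), 'tool_rot': array([-1.79889847e+02,  6.40595966e-03,  1.58468708e+02]), 'force': array([ 0.03874256, -0.09759351, -0.28350053]), 'wrist_torque': array([ 0.00287482,  0.01051119, -0.03702136]), 'grasp_force': 0.0, 'grip_width': 0.08681525244744406} 0.017
top 540.2303607869982 540.2303607869982 273.25149840615774 205.10170554099537 [[-0.1254, -0.9676, 0.219, 0.1877], [-0.9921, 0.1222, -0.0282, 0.0257], [0.0005, -0.2208, -0.9753, 1.2259], [0.0, 0.0, 0.0, 1.0]]
side 432.280141764976 432.280141764976 280.708159731427 204.57886878968333 [[0.8359, -0.41, 0.365, 0.1193], [-0.5488, -0.6106, 0.571, -0.5391], [-0.0112, -0.6776, -0.7354, 0.751], [0.0, 0.0, 0.0, 1.0]]
```

View pics/top0.png

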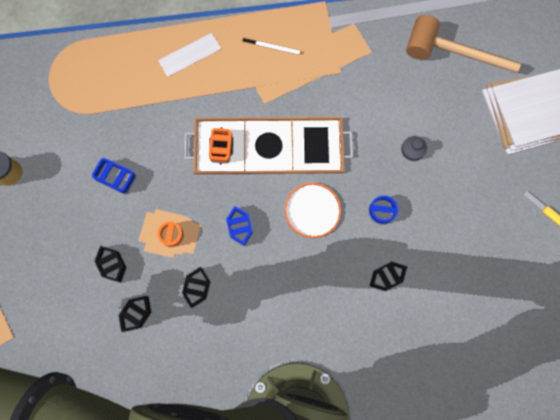

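View pics/side0.png

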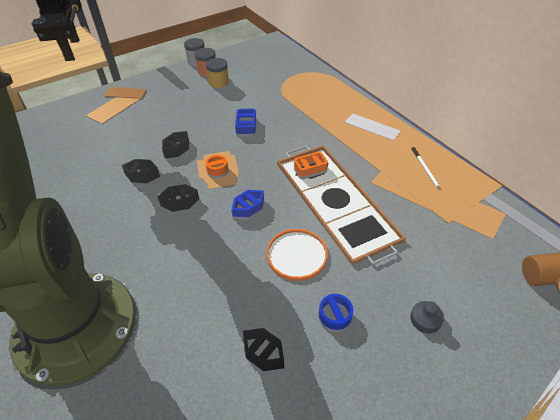

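Top view: the blue dies are rect (113,175), hex (239,226) and round (384,209). The orange rect (220,145) stands on the left panel, presumably the hex one. The circle panel is at (268,145), the rectangle panel at (316,145) and the dish at (314,210).

Things that could be mistaken for the hex are the four black hexes at (110,264), (135,313), (196,287) and (388,276). The orange round at (170,233) could be taken for the orange rect (220,145) that has to go. I choose by colour, then shape, and check with a crop.

```bash
cat > h.py <<'E'
from cell import env, read_camera
import cv2,numpy as np
def unproj(c,uv,z):
    T=np.array(c["world_from_camera"]);uv=np.atleast_2d(uv).astype(float)
    d=np.c_[(uv[:,0]-c["cx"])/c["fx"],(uv[:,1]-c["cy"])/c["fy"],np.ones(len(uv))]@T[:3,:3].T
    return (T[:3,3]+d*((z-T[2,3])/d[:,2])[:,None])[:,:2]
def proj(c,P):
    T=np.linalg.inv(c["world_from_camera"]);q=np.atleast_2d(P)@T[:3,:3].T+T[:3,3]
    return np.c_[c["fx"]*q[:,0]/q[:,2]+c["cx"],c["fy"]*q[:,1]/q[:,2]+c["cy"]]
def mask(c,col):
    h=cv2.cvtColor(c["color"],cv2.COLOR_BGR2HSV)
    lo,hi={"blue":((110,150,60),(130,255,255)),"orange":((4,190,120),(13,255,255)),
           "dark":((0,0,0),(180,120,50)),"white":((0,0,170),(180,40,255))}[col]
    return cv2.inRange(h,lo,hi)
def blobs(c,col,z,near=None,amin=60,rad=.08):
    """coloured blobs -> hull on plane z: list of (cx,cy,L,W,yaw of long side,area px, centroid px)"""
    m=cv2.morphologyEx(mask(c,col),cv2.MORPH_CLOSE,np.ones((3,3)))
    out=[]
    for k in cv2.findContours(m,cv2.RETR_EXTERNAL,cv2.CHAIN_APPROX_NONE)[0]:
        if cv2.contourArea(k)<amin: continue
        p=unproj(c,k[:,0,:],z)*1000
        (x,y),(w,h),a=cv2.minAreaRect(p.astype(np.float32))
        if h>w: w,h,a=h,w,a+90
        if near is not None and np.hypot(x-near[0]*1e3,y-near[1]*1e3)>rad*1e3: continue
        hull=cv2.convexHull(p.astype(np.float32));M=cv2.moments(hull)
        out.append((round(x,1),round(y,1),round(M["m10"]/M["m00"],1),round(M["m01"]/M["m00"],1),round(w,1),round(h,1),round((a+90)%180-90,1),k[:,0].mean(0).round().tolist()))
    return out
E
python3 - <<'E'
from h import *
ims=[]
for n in("top","side"):
    c=read_camera(n)
    for col,z in(("blue",.031),("orange",.034),("dark",.007)):
        print(n,col)
        for b in blobs(c,col,z):
            if 300<b[0]<800 and abs(b[1])<500: print("  ",b)
    cr=c["color"][110:250,85:425] if n=="top" else c["color"][90:340,180:460]
    ims.append(cv2.resize(cr,(800,330),interpolation=cv2.INTER_CUBIC) if n=="top" else cr)
cv2.imwrite("pics/crop.png",ims[0])
E
```

```text
top blue
   (420.1, 73.3, 419.8, 73.4, 65.9, 65.7, 51.8, [239.0, 225.0])
   (415.5, -254.7, 415.7, -254.7, 63.3, 58.7, -53.0, [383.0, 209.0])
   (572.6, 346.7, 572.6, 346.9, 91.7, 54.2, 57.8, [113.0, 175.0])
top orange
   (419.3, 229.0, 419.2, 228.6, 50.4, 46.8, 39.2, [170.0, 234.0])
   (614.1, 95.6, 613.5, 95.8, 75.7, 46.4, -7.2, [220.0, 145.0])
top dark
   (373.2, 372.2, 373.0, 372.3, 71.5, 61.0, 65.9, [111.0, 265.0])
   (608.1, -15.5, 608.1, -15.7, 57.0, 54.9, 82.8, [268.0, 145.0])
   (595.3, -128.3, 595.3, -128.4, 82.4, 51.9, -7.2, [316.0, 144.0])
side blue
   (414.3, -259.0, 414.3, -258.8, 72.8, 60.6, 50.3, [335.0, 311.0])
   (416.5, 67.5, 417.0, 67.3, 80.8, 67.3, 56.1, [248.0, 203.0])
   (568.3, 338.4, 569.0, 339.0, 110.4, 54.2, 56.9, [245.0, 121.0])
side orange
   (415.7, 218.9, 416.2, 220.5, 74.8, 49.9, 61.6, [216.0, 165.0])
   (614.8, 102.1, 616.6, 101.7, 82.3, 49.1, -11.3, [309.0, 161.0])
side dark
   (374.7, 381.5, 374.9, 381.7, 99.4, 66.1, 65.0, [176.0, 145.0])
```

View pics/crop.png

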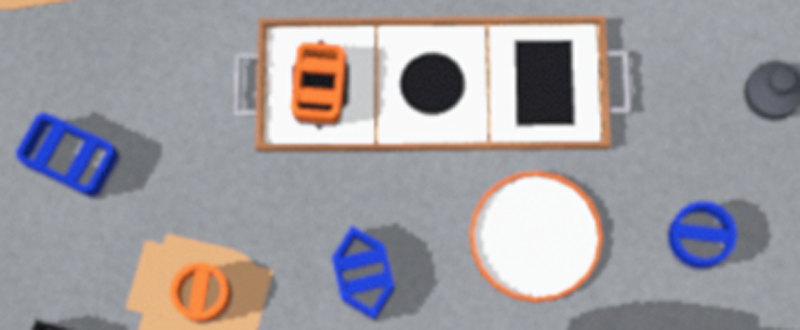

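The crop confirms the three blue dies, and the black ones are separate. The orange rect (crop 320,82) stands on the hex panel: its dark points stick out above and below. Next I fit the die models to the silhouettes in both cameras.

```bash
cat >> h.py <<'E'
from scipy.optimize import minimize
t=np.linspace(0,2*np.pi,40,endpoint=False)
circ=lambda d:np.c_[np.cos(t),np.sin(t)]*d/2
def rect(a,b,k=6):
    a/=2;b/=2;return np.array([(a,b-k),(a-k,b),(k-a,b),(-a,b-k),(-a,k-b),(k-a,-b),(a-k,-b),(a,k-b)])
hexa=np.array([(46,0),(20,26),(-20,26),(-46,0),(-20,-26),(20,-26)])
SH=dict(blue_round=(circ(62),"blue"),blue_rect=(rect(86.,54.),"blue"),blue_hex=(hexa,"blue"),
        orange_rect=(rect(76.,48.),"orange"),orange_round=(circ(54),"orange"),dish=(circ(128),"orange"))
def fit(name,x,y,yaw,top,cams,paint=.006,col=None):
    """fit pose (mm, mm, deg) to the colour hulls in given cameras; returns pose, per-camera IoU, and paint depth"""
    S,cc=SH[name]; col=col or cc; tg=[]
    for c in cams:
        m=mask(c,col); roi=np.zeros_like(m)
        r=np.abs(S).max(0).max()*1.25
        g=np.r_[np.c_[circ(2*r)+[x,y],np.full(40,(top)*1e3)],np.c_[circ(2*r)+[x,y],np.full(40,(top-paint)*1e3)]]/1e3
        cv2.fillConvexPoly(roi,cv2.convexHull(proj(c,g).astype(np.int32)),255)
        m&=roi; n,l,st,_=cv2.connectedComponentsWithStats(cv2.morphologyEx(m,cv2.MORPH_CLOSE,np.ones((3,3))))
        m=np.isin(l,[i for i in range(1,n) if st[i,4]>15])
        pts=np.argwhere(m)[:,::-1]
        sq=(pts[:,None,:]+np.array([(-.4,-.4),(.4,-.4),(.4,.4),(-.4,.4)])).reshape(-1,2).astype(np.float32)
        tg.append(cv2.convexHull(sq))
    def iou(p):
        R=np.array([[np.cos(p[2]),-np.sin(p[2])],[np.sin(p[2]),np.cos(p[2])]]);q=S@R.T+p[:2]*1
        o=[]
        for c,h in zip(cams,tg):
            P=np.r_[np.c_[q,np.full(len(q),top*1e3)],np.c_[q,np.full(len(q),(top-abs(p[3])/1e3)*1e3)]]/1e3
            k=cv2.convexHull(proj(c,P).astype(np.float32));i=cv2.intersectConvexConvex(k,h)[0]
            o.append(i/(cv2.contourArea(k)+cv2.contourArea(h)-i))
        return np.array(o)
    f=lambda v:-iou(np.array([v[0],v[1],v[2]/20,v[3]])).sum()
    v0=[x,y,np.radians(yaw)*20,paint*1e3]
    s=np.array([[0,0,0,0],[5,0,0,0],[0,5,0,0],[0,0,4,0],[0,0,0,-3]])+v0
    r=minimize(f,v0,method="Nelder-Mead",options=dict(initial_simplex=s,xatol=.02,fatol=1e-5,maxiter=600)).x
    return np.round([r[0],r[1],np.degrees(r[2]/20),r[3]],1),iou(np.array([r[0],r[1],r[2]/20,r[3]])).round(3)
E
python3 - <<'E'
from h import *
T,S=read_camera("top"),read_camera("side")
SH["pc"]=(circ(56),"dark");SH["pr"]=(rect(82.,51.,.1),"dark")
for n,x,y,a,top,p in(("blue_round",414,-256,0,.032,.03),("blue_rect",570,344,58,.032,.01),("blue_hex",418,70,10,.032,.01),
  ("orange_rect",614,97,-7,.039,.01),("orange_round",418,228,0,.033,.01),("dish",0,0,0,.01,.005),("pc",608,-15,0,.007,0.),("pr",595,-128,-7,.007,0.)):
    if n=="dish": x,y=unproj(T,[314,210],.01)[0]*1e3
    for cams in([T],[S],[T,S]): print(n,*fit(n,x,y,a,top,cams,p))
E
```

```text
blue_round [ 417.  -256.2  -40.4   17.9] [0.97]
blue_round [ 418.3 -255.    -7.1   24.2] [0.983]
blue_round [ 417.2 -256.4  -14.5   20.3] [0.967 0.965]
blue_rect [575.4 349.1  57.4  21.9] [0.983]
blue_rect [574.  349.3  57.   21.1] [0.965]
blue_rect [575.  349.   57.7  20.9] [0.981 0.951]
blue_hex [421.6  73.7   6.4  23.5] [0.974]
blue_hex [420.8  75.1   9.8  21.6] [0.961]
blue_hex [421.2  73.9   7.6  21.2] [0.967 0.933]
orange_rect [611.8  95.3 -11.6   2.3] [0.937]
orange_rect [615.1  99.1 -11.3   3.9] [0.939]
orange_rect [612.2  96.3 -10.7   0.8] [0.922 0.883]
orange_round [419.6 228.8  17.    0. ] [0.921]
orange_round [421.2 231.1  21.   19.4] [0.928]
orange_round [421.  230.9  17.2  18.8] [0.844 0.927]Traceback (most recent call last):
  File "<stdin>", line 7, in <module>
  File "h.py", line 60, in fit
    r=minimize(f,v0,method="Nelder-Mead",options=dict(initial_simplex=s,xatol=.02,fatol=1e-5,maxiter=600)).x
      ~~~~~~~~^^^^^^^^^^^^^^^^^^^^^^^^^^^^^^^^^^^^^^^^^^^^^^^^^^^^^^^^^^^^^^^^^^^^^^^^^^^^^^^^^^^^^^^^^^^^
    res = _minimize_neldermead(fun, x0, args, callback, bounds=bounds,
                               **options)
    fsim[k] = func(sim[k])
              ~~~~^^^^^^^^
    fx = function(np.copy(x), *(wrapper_args + args))
  File "h.py", line 57, in <lambda>
    f=lambda v:-iou(np.array([v[0],v[1],v[2]/20,v[3]])).sum()
                ~~~^^^^^^^^^^^^^^^^^^^^^^^^^^^^^^^^^^^^
  File "h.py", line 54, in iou
    k=cv2.convexHull(proj(c,P).astype(np.float32));i=cv2.intersectConvexConvex(k,h)[0]
                                                     ~~~~~~~~~~~~~~~~~~~~~~~~~^^^^^
cv2.error: OpenCV(4.12.0) /io/opencv/modules/imgproc/src/geometry.cpp:503: error: (-215:Assertion failed) p2.depth() == CV_32S || p2.depth() == CV_32F in function 'intersectConvexConvex'
```

```bash
sed -i 's/"orange":((4,190,120),(13,255,255))/"orange":((3,165,50),(13,255,255))/' h.py
python3 - <<'E'
from h import *
T,S=read_camera("top"),read_camera("side")
h=cv2.cvtColor(T["color"],cv2.COLOR_BGR2HSV)
print(h[208:212,283:290].tolist()); print("wood",h[172:174,230:232].tolist(),"die",h[158:163,216].tolist())
SH["pc"]=(circ(56),"dark");SH["pr"]=(rect(82.,51.,.1),"dark");SH["dish"]=(circ(126),"rim")
x,y=unproj(T,[314,210],.01)[0]*1e3
import h as H
om=H.mask
def mask(c,col):
    if col!="rim": return om(c,col)
    q=cv2.cvtColor(c["color"],cv2.COLOR_BGR2HSV); return cv2.inRange(q,(0,90,60),(25,255,255))|cv2.inRange(q,(0,0,170),(180,40,255))
H.mask=mask
print(x,y)
for n,x,y,a,top,p in(("orange_rect",614,97,-7,.039,.02),("orange_round",418,228,0,.033,.02),("dish",x,y,0,.01,.005),("pc",608,-15,0,.007,0.),("pr",595,-128,-7,.007,0.)):
  for cams in([T],[S],[T,S]): 
    try:print(n,*fit(n,x,y,a,top,cams,p))
    except Exception as e:print(n,"err")
E
```

```text
[[[162, 8, 161], [7, 87, 203], [10, 145, 239], [9, 99, 232], [2, 18, 209], [108, 6, 212], [100, 3, 230]], [[162, 8, 161], [7, 90, 201], [11, 150, 238], [10, 99, 233], [4, 17, 210], [105, 5, 211], [105, 2, 230]], [[150, 8, 162], [5, 79, 198], [9, 149, 235], [8, 102, 232], [4, 19, 210], [98, 5, 209], [105, 2, 230]], [[128, 6, 161], [5, 71, 191], [9, 148, 232], [8, 108, 232], [5, 24, 212], [98, 5, 208], [105, 2, 224]]]
wood [[[12, 141, 165], [12, 139, 165]], [[11, 99, 137], [11, 101, 134]]] die [[11, 196, 243], [10, 201, 221], [10, 199, 177], [8, 141, 156], [5, 36, 169]]
437.46134598125855 -101.06140424815229
orange_rect [613.3  95.   -9.   11.5] [0.949]
orange_rect [617.8 100.1 -11.3  25.7] [0.966]
orange_rect [615.1  95.8 -10.7  20.7] [0.923 0.921]
orange_round [421.7 230.1 -15.8  16.5] [0.974]
orange_round [421.4 231.2  15.8  22.8] [0.974]
orange_round [421.7 230.8  -0.8  22.4] [0.954 0.968]
dish [ 445.6  -98.5 -138.6   58.8] [0.943]
dish [442.1 -93.6  22.2  19.4] [0.965]
dish [442.2 -94.2  10.   18.9] [0.902 0.964]
pc [610.8 -16.8 -38.4 -16.3] [0.924]
pc err
pc err
pr [ 596.5 -129.1   -7.1   -7.8] [0.973]
pr err
pr err
```

```bash
sed -i 's/cams,paint=.006,col=None)/cams,paint=.021,col=None,fix=True)/; s/abs(p\[3\])\/1e3/(paint if fix else abs(p[3])\/1e3)/; s/"dark":((0,0,0),(180,120,50))/"rim":((3,70,90),(14,255,255)),"dark":((0,0,0),(180,130,75))/' h.py; sed -i 's/dish=(circ(128),"orange"))/dish=(circ(128),"rim"),pc=(circ(58),"dark"),pr=(rect(83.,52.,.1),"dark"))/' h.py
python3 - <<'E'
from h import *
T,S=read_camera("top"),read_camera("side")
for n,x,y,a,top,p in(("blue_round",414,-256,0,.032,.021),("blue_rect",570,344,58,.032,.021),("blue_hex",418,70,10,.032,.021),("orange_rect",614,97,-7,.039,.021),("dish",440,-99,0,.01,.008),("pc",608,-15,0,.007,0.),("pr",595,-128,-7,.007,0.)):
  for cams in([T],[S],[T,S]): 
    try:print(n,*fit(n,x,y,a,top,cams,p))
    except Exception as e:print(n,"err")
E
```

```text
blue_round [ 417.3 -256.7    4.3   22.2] [0.967]
blue_round [ 417.6 -255.9    2.3   21.4] [0.97]
blue_round [ 417.4 -256.3    3.6   22.6] [0.963 0.965]
blue_rect [575.2 349.   57.5  23. ] [0.983]
blue_rect [573.9 349.2  56.9  19.5] [0.964]
blue_rect [575.  349.   57.7  25.5] [0.98  0.949]
blue_hex [421.4  73.6   6.7  21.3] [0.972]
blue_hex [420.8  74.7  10.   21. ] [0.969]
blue_hex [421.2  73.9   7.5  20.5] [0.968 0.949]
orange_rect [615.5  95.1  -8.1  18.9] [0.93]
orange_rect [615.2  96.9 -11.1  19.3] [0.932]
orange_rect [615.1  95.7 -10.2  18.1] [0.923 0.926]
dish [438.9 -99.7  15.3   6.7] [0.93]
dish [439.3 -98.1   1.    4.6] [0.948]
dish [439.2 -98.   -4.5   6.3] [0.93  0.948]
pc [606.1 -16.    6.3   1.5] [0.857]
pc [609.2 -18.4  -2.4  -4. ] [0.796]
pc [606.1 -16.3  -2.3  -2.7] [0.857 0.796]
pr [ 594.6 -128.2   -7.2    1.6] [0.952]
pr [ 591.4 -130.6   -7.3   -6.2] [0.799]
pr [ 594.7 -128.6   -7.    -4. ] [0.952 0.793]
```

```bash
cat > d.py <<'E'
import sys
from h import *
def delta(x,y,z,yaw,p=None,a=None):
    o=env.get_obs();p=o["tool_pos"] if p is None else np.array(p);a=o["tool_rot"][2] if a is None else a
    d=np.array([x,y,z])/1e3-p;r=np.radians(a);ty=(yaw-a+90)%180-90
    print("row: dx %.4f dy %.4f dz %.4f turn %.1f (or %.1f) | q7 %.0f"%(d[0]*np.cos(r)+d[1]*np.sin(r),d[0]*np.sin(r)-d[1]*np.cos(r),-d[2],-ty,-ty+np.sign(ty)*180,o["qpos"][6]))
if __name__=="__main__": delta(*map(float,sys.argv[1:5]))
E
python3 d.py 615.3 96 120 -9.5
python3 - <<'E'
from h import *
for n in("top","side"):
    c=read_camera(n);g=cv2.cvtColor(c["color"],cv2.COLOR_BGR2GRAY)
    for nm,x,y in(("pc",608,-16),("pr",595,-129)):
        u=proj(c,[x/1e3,y/1e3,.007])[0].astype(int);m=(g<110).astype(np.uint8)
        _,l=cv2.connectedComponents(m);b=(l==l[u[1],u[0]]).astype(np.uint8)
        k=max(cv2.findContours(b,0,1)[0],key=cv2.contourArea);P=(unproj(c,k[:,0],.007)*1e3).astype(np.float32)
        M=cv2.moments(P.reshape(-1,1,2));print(n,nm,M["m10"]/M["m00"],M["m01"]/M["m00"],cv2.minAreaRect(P))
E
```

```text
row: dx -0.5371 dy -0.3349 dz 0.0947 turn -12.0 (or 168.0) | q7 -3
top pc 607.9513031194199 -15.972077817072293 ((608.1650390625, -15.486404418945312), (61.74448013305664, 59.9073486328125), 82.806884765625)
top pr 594.2260389096887 -128.4838942008405 ((594.09228515625, -128.37901306152344), (55.59440231323242, 85.61775207519531), 83.61825561523438)
side pc 608.6346218887442 -14.919746003232907 ((609.0009155273438, -15.176368713378906), (64.24525451660156, 64.82307434082031), 20.738704681396484)
side pr 595.3962401587838 -126.93074453630808 ((595.3877563476562, -126.85105895996094), (58.67036437988281, 90.35887908935547), 83.36619567871094)
```

```bash
R='-0.537 -0.335 0.06 -12 0.066'; python3 -m handwheel '-0.537 -0.335 0.06 -12 0.066;-0.537 -0.335 0.06 -12 0.066;-0.537 -0.335 0.06 -12 0.066;-0.537 -0.335 0.06 -12 0.066;-0.537 -0.335 0.06 -12 0.066;-0.537 -0.335 0.06 -12 0.066;-0.537 -0.335 0.06 -12 0.066;-0.537 -0.335 0.06 -12 0.066'; python3 d.py 615.3 96 120 -9.5
```

```text
time_s: 1.27
tool_pos: [0.437, 0.3362, 0.1836]
tool_rot: [179.9, 0.0, 170.5]
force: [1.4, 0.1, -0.6]
grip_width: 0.0664
grasp_force: 0.0
row: dx -0.2156 dy -0.2074 dz 0.0636 turn -0.0 (or 180.0) | q7 41
```

```bash
python3 -m handwheel '-0.216 -0.207 0.064 0 0.066;-0.216 -0.207 0.064 0 0.066;-0.216 -0.207 0.064 0 0.066;-0.216 -0.207 0.064 0 0.066;-0.216 -0.207 0.064 0 0.066;-0.216 -0.207 0.064 0 0.066;-0.216 -0.207 0.064 0 0.066;-0.216 -0.207 0.064 0 0.066'; python3 -m handwheel '0 0 0 0 0.066;0 0 0 0 0.066'; python3 d.py 615.3 96 28 -9.5
```

```text
time_s: 1.93
tool_pos: [0.6172, 0.09, 0.1183]
tool_rot: [-179.7, 0.1, 170.0]
force: [-0.9, -0.8, 0.3]
grip_width: 0.0659
grasp_force: 0.0
time_s: 2.1
tool_pos: [0.6148, 0.0973, 0.1189]
tool_rot: [-180.0, -0.0, 170.3]
force: [-0.2, 0.7, 1.2]
grip_width: 0.0659
grasp_force: 0.0
row: dx -0.0008 dy -0.0012 dz 0.0909 turn -0.2 (or 179.8) | q7 73
```

```bash
python3 -m handwheel '-0.001 -0.0015 0.035 0 0.066;-0.001 -0.0015 0.065 0 0.066;-0.001 -0.0015 0.08 0 0.066;-0.001 -0.0015 0.09 0 0.066;-0.001 -0.0015 0.09 0 0.066;-0.001 -0.0015 0.09 0 0.066'; python3 -m handwheel '0 0 0 0 0.04;0 0 0 0 0.04;0 0 0 0 0.04;0 0 0 0 0.04;0 0 0 0 0.04;0 0 0 0 0.04;0 0 0 0 0.04;0 0 0 0 0.04' 25; python3 d.py 439 -98.8 110 -9.5
```

```text
time_s: 2.6
tool_pos: [0.6155, 0.098, 0.03]
tool_rot: [179.9, 0.0, 170.6]
force: [-0.2, -0.5, 0.4]
grip_width: 0.0662
grasp_force: 0.0
time_s: 3.27
tool_pos: [0.6169, 0.0952, 0.0316]
tool_rot: [180.0, 0.2, 170.4]
force: [-1.6, -1.5, 8.9]
grip_width: 0.0406
grasp_force: 8.2
row: dx 0.1430 dy -0.2210 dz -0.0784 turn -0.1 (or 179.9) | q7 75
```

Run:
```python
from h import *
T,S=read_camera("top"),read_camera("side")
a=cv2.resize(T["color"][90:200,160:300],(560,440),interpolation=cv2.INTER_CUBIC);b=cv2.resize(S["color"][110:250,230:370],(440,440),interpolation=cv2.INTER_CUBIC)
cv2.imwrite("pics/g1.png",cv2.resize(np.hstack([a,b]),(800,352)));print(env.get_obs())
```

```text
{'time_s': 3.3667, 'qpos': array([-24.44251058,  24.0145017 ,  16.26511648,  98.82315998,
        -7.65576563,  58.10989019,  74.91730174]), 'joint_velocities': array([ 0.01568567,  0.06649853, -0.03716873,  0.03472252,  0.04260194,
       -0.02079074, -0.0102793 ]), 'effort': array([ -1.42172825, -43.48246336,   2.13989116, -24.57675755,
        -0.50218485,  -0.70072325,   0.05732562]), 'tool_pos': array([0.61685322, 0.09509224, 0.03155747]), 'tool_rot': array([-1.79998485e+02,  1.48930129e-01,  1.70391129e+02]), 'force': array([-1.92724323, -2.19416815,  8.6011052 ]), 'wrist_torque': array([-0.34622309,  0.45524991, -0.05237972]), 'grasp_force': 8.295685655502893, 'grip_width': 0.04033485714095975}
```

View pics/g1.png

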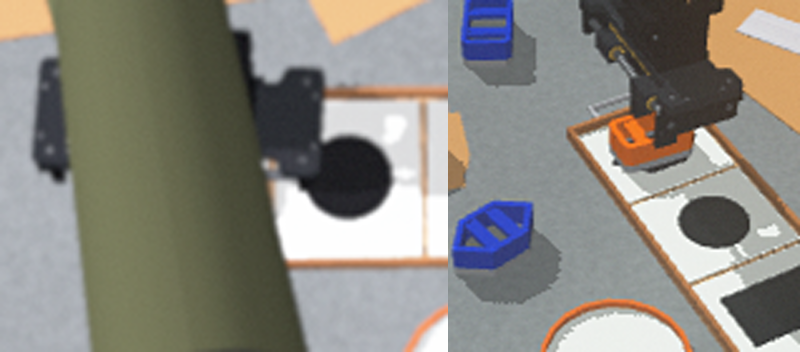

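Run:
```python
from h import *
S=read_camera("side");print(env.tip_reach)
cv2.imwrite("pics/g2.png",cv2.resize(S["color"][130:190,275:355],(800,600),interpolation=cv2.INTER_CUBIC))
print(proj(S,[[.617,.095,.013],[.617,.095,.039]]))
o=env.get_obs()["tool_rot"]
print(fit("orange_rect",615,95.7,-10,.039,[S]))
```

```text
0.017
[[311.07063164 168.28829457]
 [311.49664373 160.50306205]]
(array([614.7,  96.5, -19.6,  18.9]), array([0.839]))
```

View pics/g2.png

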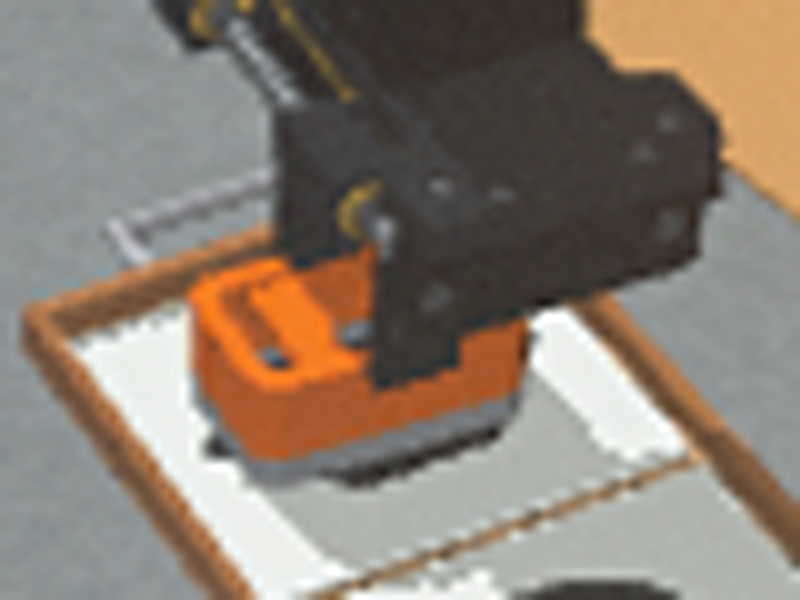

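The side view shows the fingers straddling the die, but the width reads 40 mm where 48 mm was expected. I'll close a little further to see whether they stall.

```bash
python3 -m handwheel '0 0 0 0 0.036;0 0 0 0 0.036;0 0 0 0 0.036;0 0 0 0 0.036' 25;  python3 - <<'E'
from h import *
S=read_camera("side")
cv2.imwrite("pics/g3.png",cv2.resize(S["color"][120:190,270:360],(800,600),interpolation=cv2.INTER_CUBIC))
E
```

```text
time_s: 3.75
tool_pos: [0.6168, 0.0934, 0.0315]
tool_rot: [-179.9, 0.2, 170.3]
force: [-2.3, -4.1, 9.4]
grip_width: 0.0367
grasp_force: 8.8
```

View pics/g3.png

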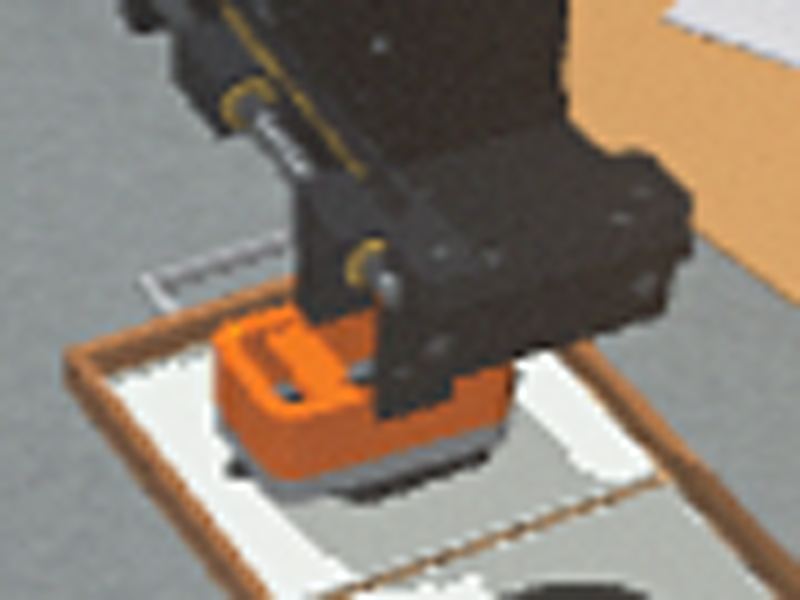

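```bash
python3 -m handwheel '0 0 0 0 0.042;0 0 0 0 0.048;0 0 0 0 0.048;0 0 0 0 0.048'; python3 -m handwheel '0 0 0 0 0.056;0 0 0 0 0.056;0 0 0 0 0.056;0 0 0 0 0.056';python3 -m handwheel '0 0 0 0 0.066;0 0 0 0 0.066;0 0 0 0 0.066;0 0 0 0 0.066'
python3 - <<'E'
from h import *
S=read_camera("side")
cv2.imwrite("pics/g4.png",cv2.resize(S["color"][120:190,270:360],(800,600),interpolation=cv2.INTER_CUBIC))
E
```

```text
time_s: 4.13
tool_pos: [0.6173, 0.096, 0.0311]
tool_rot: [179.9, 0.2, 170.4]
force: [0.8, 0.4, 4.7]
grip_width: 0.0472
grasp_force: 2.5
time_s: 4.47
tool_pos: [0.6168, 0.0965, 0.03]
tool_rot: [179.9, 0.1, 170.5]
force: [3.3, -0.8, 4.3]
grip_width: 0.0553
grasp_force: 2.3
time_s: 4.8
tool_pos: [0.6149, 0.0963, 0.0288]
tool_rot: [-180.0, -0.1, 170.5]
force: [2.5, -1.2, 2.9]
grip_width: 0.0652
grasp_force: 1.3
```

View pics/g4.png

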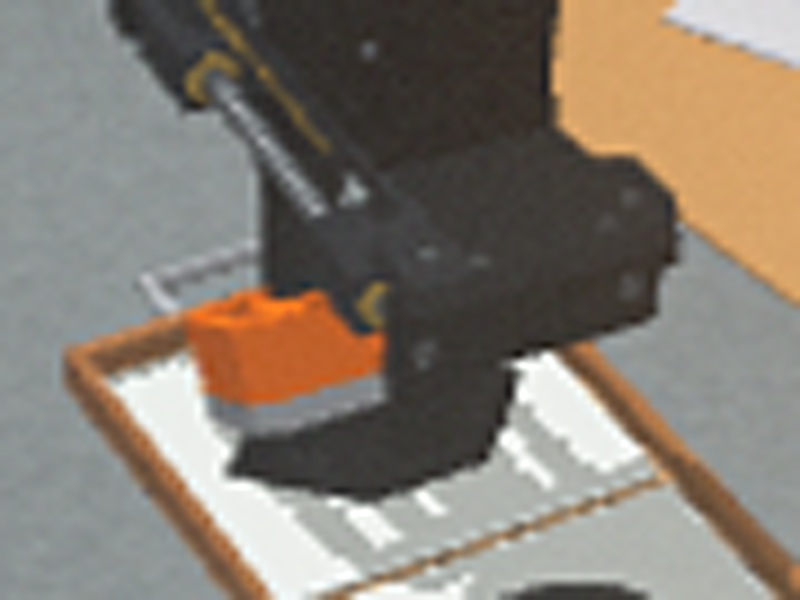

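Run:
```python
from h import *
S=read_camera("side")
a=np.radians(170.3);X=np.array([np.cos(a),np.sin(a),0]);Y=np.array([np.sin(a),-np.cos(a),0])
def show(tcp,w,org,s,z):
    for sg in(1,-1):
        for off in(0,.015):
            for xx in(-.0095,.0095):
                P=np.array(tcp)+Y*sg*(w/2+off)+X*xx;P[2]=z
                print(sg,off,xx,P.round(3),((proj(S,P)[0]-org)*s).round())
print("g3, tips z .0145");show([.6168,.0934,.0315],.0367,[270,120],[8.89,8.57],.0145)
print("z .026");show([.6168,.0934,.0315],.0367,[270,120],[8.89,8.57],.026)
```

```text
g3, tips z .0145
1 0 -0.0095 [0.629 0.11  0.014] [369. 366.]
1 0 0.0095 [0.611 0.113 0.014] [309. 384.]
1 0.015 -0.0095 [0.632 0.125 0.014] [346. 336.]
1 0.015 0.0095 [0.613 0.128 0.014] [287. 353.]
-1 0 -0.0095 [0.623 0.074 0.014] [428. 443.]
-1 0 0.0095 [0.604 0.077 0.014] [367. 462.]
-1 0.015 -0.0095 [0.621 0.059 0.014] [452. 476.]
-1 0.015 0.0095 [0.602 0.062 0.014] [391. 495.]
z .026
1 0 -0.0095 [0.629 0.11  0.026] [371. 337.]
1 0 0.0095 [0.611 0.113 0.026] [311. 355.]
1 0.015 -0.0095 [0.632 0.125 0.026] [348. 306.]
1 0.015 0.0095 [0.613 0.128 0.026] [288. 324.]
-1 0 -0.0095 [0.623 0.074 0.026] [430. 414.]
-1 0 0.0095 [0.604 0.077 0.026] [368. 433.]
-1 0.015 -0.0095 [0.621 0.059 0.026] [455. 447.]
-1 0.015 0.0095 [0.602 0.062 0.026] [393. 465.]
```

```bash
python3 -m handwheel '0 0 -0.003 0 0.066;0 0 -0.006 0 0.066;0 0 -0.009 0 0.066;0 0 -0.012 0 0.066;0 0 -0.015 0 0.066;0 0 -0.018 0 0.066;0 0 -0.02 0 0.066'
python3 - <<'E'
from h import *
S=read_camera("side");T=read_camera("top")
a=cv2.resize(S["color"][110:190,270:350],(400,400),interpolation=cv2.INTER_CUBIC);b=cv2.resize(T["color"][90:200,170:280],(400,400),interpolation=cv2.INTER_CUBIC)
cv2.imwrite("pics/g5.png",np.hstack([a,b]))
E
```

```text
time_s: 5.48
tool_pos: [0.6156, 0.0965, 0.0498]
tool_rot: [180.0, 0.0, 170.5]
force: [-0.9, -0.1, 1.0]
grip_width: 0.0661
grasp_force: 0.0
```

View pics/g5.png

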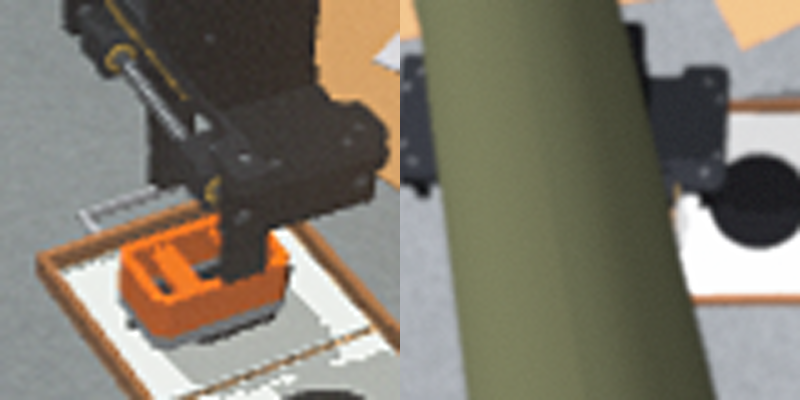

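Run:
```python
from h import *
S=read_camera("side")
a=np.radians(170.5);X=np.array([np.cos(a),np.sin(a),0]);Y=np.array([np.sin(a),-np.cos(a),0])
for z in(.033,.05,.06,.07):
  for off in(0,.008,.015):
    P=np.array([.6156,.0965,0])-Y*(.033+off);P[2]=z
    print(z,off,P.round(3),((proj(S,P)[0]-[270,110])*5).round())
print(fit("orange_rect",615,95.7,-10,.039,[S]))
```

```text
0.033 0 [0.61  0.064 0.033] [233. 302.]
0.033 0.008 [0.609 0.056 0.033] [241. 313.]
0.033 0.015 [0.608 0.049 0.033] [247. 322.]
0.05 0 [0.61  0.064 0.05 ] [235. 276.]
0.05 0.008 [0.609 0.056 0.05 ] [243. 287.]
0.05 0.015 [0.608 0.049 0.05 ] [249. 296.]
0.06 0 [0.61  0.064 0.06 ] [236. 261.]
0.06 0.008 [0.609 0.056 0.06 ] [244. 271.]
0.06 0.015 [0.608 0.049 0.06 ] [250. 280.]
0.07 0 [0.61  0.064 0.07 ] [237. 245.]
0.07 0.008 [0.609 0.056 0.07 ] [245. 255.]
0.07 0.015 [0.608 0.049 0.07 ] [252. 264.]
(array([614. ,  95.8,  -9.2,  14.3]), array([0.912]))
```

The tips image and touch show the fingertips about 7 mm behind the reported TCP height, roughly 24 mm higher than stated. The fingers had only caught the rim and slid over it. The die is flat again, so I descend further, checking force as I go.

```bash
python3 -m handwheel '0 0 0.01 0 0.066;0 0 0.02 0 0.066;0 0 0.026 0 0.066;0 0 0.03 0 0.066;0 0 0.033 0 0.066;0 0 0.035 0 0.066'; python3 -m handwheel '0 0 0.003 0 0.066;0 0 0.006 0 0.066;0 0 0.009 0 0.066;0 0 0.009 0 0.066;0 0 0.009 0 0.066'
python3 - <<'E'
from h import *
S=read_camera("side")
cv2.imwrite("pics/g6.png",cv2.resize(S["color"][110:190,270:350],(600,600),interpolation=cv2.INTER_CUBIC))
E
```

```text
time_s: 6.13
tool_pos: [0.6152, 0.0963, 0.0134]
tool_rot: [-180.0, -0.0, 170.5]
force: [0.2, 0.1, -0.6]
grip_width: 0.066
grasp_force: 0.0
time_s: 6.55
tool_pos: [0.6155, 0.0964, 0.0052]
tool_rot: [-180.0, -0.0, 170.5]
force: [-0.5, 0.8, -0.2]
grip_width: 0.0658
grasp_force: 0.0
```

View pics/g6.png

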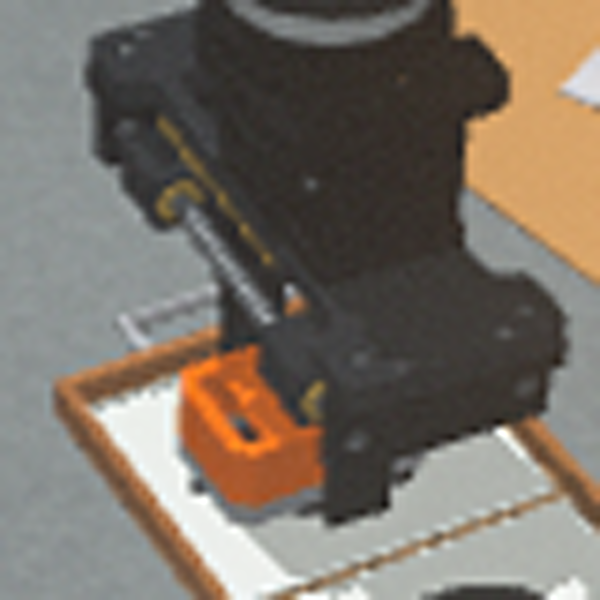

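Now the fingers straddle the die properly, with the near tip at crop (355,515), beside the die foot. The height offset is confirmed, so I close.

```bash
python3 -m handwheel '0 0 0 0 0.03;0 0 0 0 0.03;0 0 0 0 0.03;0 0 0 0 0.03;0 0 0 0 0.03;0 0 0 0 0.03;0 0 0 0 0.03;0 0 0 0 0.03' 25; python3 -m handwheel '0 0 -0.005 0 0.03;0 0 -0.015 0 0.03;0 0 -0.035 0 0.03;0 0 -0.065 0 0.03;0 0 -0.095 0 0.03;0 0 -0.095 0 0.03;0 0 -0.095 0 0.03'; python3 d.py 439 -98.8 100 -9.5
```

```text
time_s: 7.27
tool_pos: [0.6157, 0.0966, 0.0055]
tool_rot: [180.0, 0.0, 170.5]
force: [-0.3, 0.4, 1.4]
grip_width: 0.0479
grasp_force: 24.7
time_s: 7.85
tool_pos: [0.6171, 0.0965, 0.1031]
tool_rot: [179.9, 0.3, 170.5]
force: [0.2, -0.1, -2.3]
grip_width: 0.0478
grasp_force: 24.8
row: dx 0.1433 dy -0.2221 dz 0.0031 turn -0.0 (or 180.0) | q7 74
```

```bash
python3 -m handwheel '0.143 -0.222 0 0 0.03;0.143 -0.222 0 0 0.03;0.143 -0.222 0 0 0.03;0.143 -0.222 0 0 0.03;0.143 -0.222 0 0 0.03;0.143 -0.222 0 0 0.03;0.143 -0.222 0 0 0.03;0.143 -0.222 0 0 0.03'; python3 -m handwheel '0 0 0 0 0.03;0 0 0 0 0.03;0 0 0 0 0.03'; python3 d.py 439 -98.8 12 -9.5
```

```text
time_s: 8.52
tool_pos: [0.4335, -0.1021, 0.0989]
tool_rot: [-180.0, -0.2, 170.1]
force: [-0.1, 0.3, -2.1]
grip_width: 0.0481
grasp_force: 24.8
time_s: 8.77
tool_pos: [0.4383, -0.0977, 0.1]
tool_rot: [-180.0, -0.0, 170.6]
force: [0.6, -0.2, -2.1]
grip_width: 0.048
grasp_force: 24.8
row: dx -0.0008 dy -0.0010 dz 0.0880 turn 0.1 (or -179.9) | q7 89
```

```bash
python3 -m handwheel '0 0 0.03 0 0.03;0 0 0.06 0 0.03;0 0 0.075 0 0.03;0 0 0.085 0 0.03;0 0 0.09 0 0.03;0 0 0.09 0 0.03;0 0 0.09 0 0.03'; python3 -m handwheel '0 0 0.002 0 0.03;0 0 0.004 0 0.03;0 0 0.005 0 0.03;0 0 0.005 0 0.03'; python3 -m handwheel '0 0 0.001 0 0.03;0 0 0.002 0 0.03;0 0 0.002 0 0.03;0 0 0.002 0 0.03'
```

```text
time_s: 9.35
tool_pos: [0.4387, -0.0987, 0.0109]
tool_rot: [-180.0, 0.1, 170.5]
force: [-0.2, -0.1, -1.9]
grip_width: 0.0483
grasp_force: 24.8
time_s: 9.68
tool_pos: [0.4379, -0.0989, 0.0055]
tool_rot: [180.0, 0.0, 170.5]
force: [0.1, -0.2, -2.2]
grip_width: 0.048
grasp_force: 24.8
time_s: 10.02
tool_pos: [0.4377, -0.0989, 0.0033]
tool_rot: [180.0, -0.0, 170.5]
force: [-0.3, 0.5, -2.7]
grip_width: 0.0479
grasp_force: 24.8
```

```bash
for i in 1 2; do python3 -m handwheel '0 0 0.0005 0 0.03;0 0 0.001 0 0.03;0 0 0.001 0 0.03;0 0 0.001 0 0.03' | egrep 'pos|force:'; done; python3 -m handwheel '0 0 0.0005 0 0.03;0 0 0.001 0 0.03;0 0 0.001 0 0.03'
```

```text
tool_pos: [0.4377, -0.0989, 0.0023]
force: [-0.3, -0.0, -2.6]
grasp_force: 24.8
tool_pos: [0.4378, -0.0989, 0.0014]
force: [-0.7, -0.1, 0.7]
grasp_force: 24.8
time_s: 10.93
tool_pos: [0.4378, -0.0989, 0.0014]
tool_rot: [180.0, -0.0, 170.5]
force: [-4.9, 0.6, 11.6]
grip_width: 0.0479
grasp_force: 24.8
```

```bash
python3 -m handwheel '0 0 -0.0012 0 0.048;0 0 -0.0012 0 0.058;0 0 -0.0012 0 0.066;0 0 -0.0012 0 0.066;0 0 -0.0012 0 0.066;0 0 -0.0012 0 0.066'; python3 -m handwheel '0 0 -0.005 0 0.066;0 0 -0.02 0 0.066;0 0 -0.05 0 0.066;0 0 -0.09 0 0.066;0 0 -0.09 0 0.066;0 0 -0.09 0 0.066'; python3 d.py 421.2 74 80 7.5
python3 - <<'E'
from h import *
S=read_camera("side");T=read_camera("top")
print(fit("blue_hex",421,74,7.5,.032,[S]),fit("orange_rect",438,-99,-9.5,.035,[S]),fit("orange_rect",438,-99,-9.5,.035,[T]))
E
```

```text
time_s: 11.43
tool_pos: [0.4378, -0.0989, 0.0015]
tool_rot: [180.0, 0.0, 170.5]
force: [-0.2, -0.3, 0.2]
grip_width: 0.065
grasp_force: 0.0
time_s: 11.93
tool_pos: [0.44, -0.0991, 0.0941]
tool_rot: [179.9, 0.3, 170.5]
force: [-0.2, 0.1, -0.2]
grip_width: 0.066
grasp_force: 0.0
row: dx 0.0472 dy 0.1676 dz 0.0141 turn -17.0 (or 163.0) | q7 90
(array([420.8,  74.7,   9.9,  20. ]), array([0.969])) (array([436.5, -99.8,  -8.2,  17.8]), array([0.773])) (array([443. , -77.3, -17. ,  27.1]), array([0.11]))
```

```bash
python3 -m handwheel '0.047 0.168 0.014 -17.3 0.066;0.047 0.168 0.014 -17.3 0.066;0.047 0.168 0.014 -17.3 0.066;0.047 0.168 0.014 -17.3 0.066;0.047 0.168 0.014 -17.3 0.066;0.047 0.168 0.014 -17.3 0.066;0.047 0.168 0.014 -17.3 0.066;0.047 0.168 0.014 -17.3 0.066' |tail -1; python3 d.py 421.2 74 -1 8
```

```text
grasp_force: 0.0
row: dx -0.0024 dy 0.0009 dz 0.0778 turn -0.4 (or 179.6) | q7 84
```

```bash
python3 -m handwheel '0 0 0.03 0 0.066;0 0 0.03 0 0.066;0 0 0.03 0 0.066;0 0 0.03 0 0.066' |tail -1; python3 d.py 421.2 74 -1 8;python3 - <<'E'
from h import *
S=read_camera("side");cv2.imwrite("pics/h1.png",cv2.resize(S["color"][150:330,200:380],(600,600),interpolation=cv2.INTER_CUBIC))
E
```

```text
grasp_force: 0.0
row: dx -0.0018 dy 0.0003 dz 0.0490 turn -0.4 (or 179.6) | q7 84
```

View pics/h1.png

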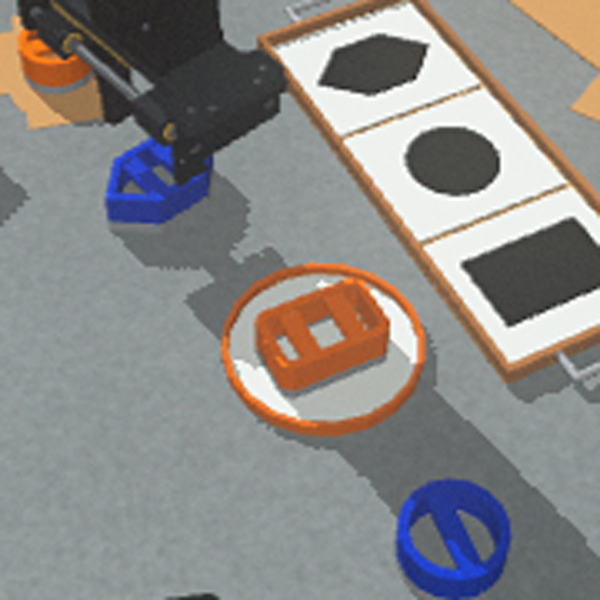

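The picture shows the orange rect centred in the dish (323,335), with the hex panel free (375,62). The gripper is above the blue hex (160,180). Descend and grip.

```bash
python3 -m handwheel '-0.0015 0 0.02 -0.4 0.066;-0.0015 0 0.035 -0.4 0.066;-0.0015 0 0.043 -0.4 0.066;-0.0015 0 0.048 -0.4 0.066;-0.0015 0 0.049 -0.4 0.066;-0.0015 0 0.049 -0.4 0.066' |egrep 'pos|rot|force:'; python3 -m handwheel '0 0 0 0 0.03;0 0 0 0 0.03;0 0 0 0 0.03;0 0 0 0 0.03;0 0 0 0 0.03;0 0 0 0 0.03;0 0 0 0 0.03;0 0 0 0 0.03' 25;  python3 - <<'E'
from h import *
SH["ph"]=(hexa,"dark")
for n in("top","side"):
    c=read_camera(n);g=cv2.cvtColor(c["color"],cv2.COLOR_BGR2GRAY)
    for nm,x,y in(("ph",621.6,96.8),("pc",608,-16),("pr",595,-129)):
        u=proj(c,[x/1e3,y/1e3,.007])[0].astype(int);m=(g<110).astype(np.uint8)
        _,l=cv2.connectedComponents(m);b=(l==l[u[1],u[0]]).astype(np.uint8)
        k=max(cv2.findContours(b,0,1)[0],key=cv2.contourArea);P=(unproj(c,k[:,0],.007)*1e3).astype(np.float32)
        M=cv2.moments(P.reshape(-1,1,2));print(n,nm,M["m10"]/M["m00"],M["m01"]/M["m00"],cv2.minAreaRect(P))
E
```

```text
tool_pos: [0.4211, 0.0748, -0.0011]
tool_rot: [180.0, 0.0, -171.8]
force: [-0.4, -0.3, 0.4]
grasp_force: 0.0
time_s: 14.25
tool_pos: [0.4212, 0.0749, -0.001]
tool_rot: [180.0, 0.1, -171.8]
force: [-0.3, 0.3, 6.0]
grip_width: 0.0519
grasp_force: 24.9
top ph 267.78648455287043 25.262684955804666 ((311.229736328125, 41.76343536376953), (714.1049194335938, 202.73655700683594), 10.28392505645752)
top pc 607.9552421850426 -16.197223216086062 ((608.1638793945312, -15.495433807373047), (61.726280212402344, 59.9073486328125), 82.806884765625)
top pr 594.259695770931 -128.45315203554864 ((594.0953369140625, -128.33734130859375), (55.564876556396484, 85.54790496826172), 83.54122924804688)
side ph 621.6758193782867 97.03090250227729 ((621.8213500976562, 96.68447875976562), (67.22528076171875, 66.90161895751953), 38.41815185546875)
side pc 608.5998757090707 -15.067487657408844 ((609.0009155273438, -15.176368713378906), (64.24525451660156, 64.82307434082031), 20.738704681396484)
side pr 595.2516190822319 -127.35986527583913 ((595.29833984375, -127.27251434326172), (57.812435150146484, 90.27851104736328), 83.36619567871094)
```

```bash
python3 -m handwheel '0 0 -0.005 0 0.03;0 0 -0.02 0 0.03;0 0 -0.045 0 0.03;0 0 -0.08 0 0.03;0 0 -0.08 0 0.03;0 0 -0.08 0 0.03'; python3 d.py 621.6 97 80 -6.7
```

```text
time_s: 14.85
tool_pos: [0.4219, 0.0752, 0.0799]
tool_rot: [179.9, 0.2, -171.8]
force: [-0.2, -0.2, -2.1]
grip_width: 0.0518
grasp_force: 24.9
row: dx -0.2007 dy -0.0068 dz -0.0001 turn 14.9 (or -165.1) | q7 84
```

```bash
python3 -m handwheel '-0.201 -0.007 0 14.9 0.03;-0.201 -0.007 0 14.9 0.03;-0.201 -0.007 0 14.9 0.03;-0.201 -0.007 0 14.9 0.03;-0.201 -0.007 0 14.9 0.03;-0.201 -0.007 0 14.9 0.03;-0.201 -0.007 0 14.9 0.03;-0.201 -0.007 0 14.9 0.03'|tail -1; python3 -m handwheel '0 0 0.03 0 0.03;0 0 0.04 0 0.03;0 0 0.04 0 0.03;0 0 0.04 0 0.03'|tail -1; python3 d.py 621.6 97 8 -6.7
python3 - <<'E'
from h import *
S=read_camera("side");z=env.get_obs()["tool_pos"][2]+.001
print(fit("blue_hex",621.6,97,-6.7,z+.032,[S]))
E
```

```text
grasp_force: 24.9
grasp_force: 24.9
row: dx -0.0026 dy 0.0010 dz 0.0299 turn -0.0 (or 180.0) | q7 77
(array([606.1, 104.9,  54.8,  26.4]), array([0.493]))
```

```bash
python3 -m handwheel '-0.002 0.001 0.015 0 0.03;-0.002 0.001 0.025 0 0.03;-0.002 0.001 0.029 0 0.03;-0.002 0.001 0.029 0 0.03;-0.002 0.001 0.029 0 0.03'; python3 d.py 621.6 97 6 -6.7
```

```text
time_s: 16.32
tool_pos: [0.6224, 0.0971, 0.009]
tool_rot: [-180.0, -0.1, 173.3]
force: [-0.4, -0.1, -2.1]
grip_width: 0.0519
grasp_force: 24.9
row: dx 0.0008 dy -0.0001 dz 0.0030 turn -0.0 (or 180.0) | q7 78
```

```bash
python3 -m handwheel '0.001 0 0.001 0 0.03;0.001 0 0.002 0 0.03;0.001 0 0.002 0 0.03;0.001 0 0.002 0 0.03'| egrep 'pos|force:'; for i in 1 2; do python3 -m handwheel '0 0 0.0005 0 0.03;0 0 0.001 0 0.03;0 0 0.001 0 0.03' | egrep 'pos|force:'; done
```

```text
tool_pos: [0.6219, 0.0973, 0.0078]
force: [0.5, -1.2, -2.3]
grasp_force: 24.9
tool_pos: [0.6217, 0.0973, 0.0065]
force: [-0.2, -0.2, -2.7]
grasp_force: 24.9
tool_pos: [0.6218, 0.0974, 0.0062]
force: [-3.1, -0.1, 3.5]
grasp_force: 24.9
```

```bash
python3 -m handwheel '0 0 -0.0006 0 0.055;0 0 -0.0006 0 0.066;0 0 -0.0006 0 0.066;0 0 -0.0006 0 0.066;0 0 -0.0006 0 0.066;0 0 -0.0006 0 0.066'|egrep 'pos|force|width'; python3 -m handwheel '0 0 -0.005 0 0.066;0 0 -0.02 0 0.066;0 0 -0.05 0 0.066;0 0 -0.09 0 0.066;0 0 -0.09 0 0.066;0 0 -0.09 0 0.066'|egrep 'pos|force:'; python3 d.py 574.7 349 80 57.5
```

```text
tool_pos: [0.6218, 0.0973, 0.0061]
force: [-0.1, 0.5, 0.4]
grip_width: 0.0653
grasp_force: 0.0
tool_pos: [0.6242, 0.0977, 0.0998]
force: [0.8, 0.1, 0.5]
grasp_force: 0.0
row: dx 0.0786 dy 0.2438 dz 0.0198 turn -64.2 (or 115.8) | q7 77
```

```bash
python3 -m handwheel '0.079 0.244 0.015 -64.2 0.066;0.079 0.244 0.015 -64.2 0.066;0.079 0.244 0.015 -64.2 0.066;0.079 0.244 0.015 -64.2 0.066;0.079 0.244 0.015 -64.2 0.066;0.079 0.244 0.015 -64.2 0.066;0.079 0.244 0.015 -64.2 0.066;0.079 0.244 0.015 -64.2 0.066'|tail -1;  python3 d.py 574.7 349 60 57.5
python3 - <<'E'
from h import *
T=read_camera("top");S=read_camera("side")
for n,x,y,a,top in(("blue_rect",575,349,57.5,.032),("blue_hex",621.6,97,-6.7,.039),("orange_rect",438,-99,-9.5,.035),("orange_round",421,230,0,.033)):
  for c in(T,S): print(n,*fit(n,x,y,a,top,[c]))
E
```

```text
grasp_force: 0.0
row: dx 0.0002 dy -0.0089 dz 0.0191 turn -6.1 (or 173.9) | q7 107
blue_rect [604.6 314.7  31.4  13.5] [0.169]
blue_rect [574.3 349.2  57.3  18.3] [0.971]
blue_hex [619.6  95.7  -5.5  18.4] [0.936]
blue_hex [6.201e+02 9.790e+01 4.000e-01 1.860e+01] [0.868]
orange_rect [ 436.8 -100.6  -12.5   17.4] [0.862]
orange_rect [438.4 -96.9 -13.9  19.9] [0.72]
orange_round [442.5 191.7  24.6  21.3] [0.08]
orange_round [421.3 230.3   2.9  18.5] [0.958]
```

```bash
python3 -m handwheel '0 -0.0085 0.02 -6.1 0.066;0 -0.0085 0.02 -6.1 0.066;0 -0.0085 0.02 -6.1 0.066;0 -0.0085 0.02 -6.1 0.066'|tail -1;  python3 d.py 574.7 349 -1 57.5
```

```text
grasp_force: 0.0
row: dx -0.0033 dy 0.0067 dz 0.0620 turn -1.1 (or 178.9) | q7 113
```

```bash
python3 -m handwheel '-0.003 0.007 0.02 -1 0.066;-0.003 0.007 0.02 -1 0.066;-0.003 0.007 0.02 -1 0.066;-0.003 0.007 0.02 -1 0.066'|tail -1;  python3 d.py 574.7 349 -1 57.5
```

```text
grasp_force: 0.0
row: dx 0.0007 dy -0.0007 dz 0.0430 turn 0.1 (or -179.9) | q7 114
```

```bash
python3 -m handwheel '0.0005 -0.0005 0.02 0 0.066;0.0005 -0.0005 0.032 0 0.066;0.0005 -0.0005 0.04 0 0.066;0.0005 -0.0005 0.043 0 0.066;0.0005 -0.0005 0.043 0 0.066;0.0005 -0.0005 0.043 0 0.066' |egrep 'pos|rot|force:'; python3 -m handwheel '0 0 0 0 0.03;0 0 0 0 0.03;0 0 0 0 0.03;0 0 0 0 0.03;0 0 0 0 0.03;0 0 0 0 0.03;0 0 0 0 0.03;0 0 0 0 0.03' 25; python3 -m handwheel '0 0 -0.005 0 0.03;0 0 -0.02 0 0.03;0 0 -0.045 0 0.03;0 0 -0.085 0 0.03;0 0 -0.095 0 0.03;0 0 -0.095 0 0.03;0 0 -0.095 0 0.03'; python3 d.py 594.8 -127.8 90 -6.8
```

```text
tool_pos: [0.5747, 0.3492, -0.0016]
tool_rot: [-180.0, 0.0, -122.4]
force: [-0.2, -0.4, -0.1]
grasp_force: 0.0
time_s: 20.75
tool_pos: [0.575, 0.3494, -0.0011]
tool_rot: [-180.0, 0.1, -122.3]
force: [-0.4, -0.4, 4.5]
grip_width: 0.0536
grasp_force: 25.0
time_s: 21.33
tool_pos: [0.5739, 0.3491, 0.0926]
tool_rot: [180.0, -0.0, -122.3]
force: [0.3, 0.3, -2.6]
grip_width: 0.0537
grasp_force: 25.0
row: dx 0.3918 dy -0.2726 dz 0.0026 turn 64.5 (or -115.5) | q7 114
```

```bash
python3 -m handwheel '0.392 -0.273 0 64.5 0.03;0.392 -0.273 0 64.5 0.03;0.392 -0.273 0 64.5 0.03;0.392 -0.273 0 64.5 0.03;0.392 -0.273 0 64.5 0.03;0.392 -0.273 0 64.5 0.03;0.392 -0.273 0 64.5 0.03;0.392 -0.273 0 64.5 0.03'|egrep 'pos|rot'; python3 -m handwheel '0 0 0 0 0.03;0 0 0 0 0.03;0 0 0 0 0.03'|tail -1; python3 d.py 594.8 -127.9 90 -6.8
```

```text
tool_pos: [0.5865, 0.014, 0.0901]
tool_rot: [-180.0, -0.3, -180.0]
grasp_force: 25.0
row: dx -0.0066 dy -0.1442 dz 0.0007 turn 7.2 (or -172.8) | q7 90
```

```bash
python3 -m handwheel '-0.0066 -0.144 0 7.2 0.03;-0.0066 -0.144 0 7.2 0.03;-0.0066 -0.144 0 7.2 0.03;-0.0066 -0.144 0 7.2 0.03;-0.0066 -0.144 0 7.2 0.03;-0.0066 -0.144 0 7.2 0.03;-0.0066 -0.144 0 7.2 0.03'|egrep 'pos|rot'; python3 -m handwheel '0 0 0.02 0 0.03;0 0 0.04 0 0.03;0 0 0.05 0 0.03;0 0 0.05 0 0.03;0 0 0.05 0 0.03'|tail -1; python3 d.py 594.8 -127.9 9 -6.8
```

```text
tool_pos: [0.5964, -0.1246, 0.0918]
tool_rot: [179.9, -0.1, 173.4]
grasp_force: 25.0
row: dx 0.0013 dy -0.0021 dz 0.0336 turn 0.1 (or -179.9) | q7 100
```

```bash
python3 -m handwheel '0.001 -0.002 0.015 0 0.03;0.001 -0.002 0.026 0 0.03;0.001 -0.002 0.032 0 0.03;0.001 -0.002 0.0335 0 0.03;0.001 -0.002 0.0335 0 0.03;0.001 -0.002 0.0335 0 0.03'|egrep 'pos|force:'; python3 d.py 594.8 -127.9 7 -6.8
```

```text
tool_pos: [0.5958, -0.1297, 0.0101]
force: [0.7, -0.5, -2.3]
grasp_force: 25.0
row: dx 0.0012 dy 0.0016 dz 0.0031 turn -0.0 (or 180.0) | q7 101
```

```bash
python3 -m handwheel '0.001 0.0015 0.001 0 0.03;0.001 0.0015 0.002 0 0.03;0.001 0.0015 0.002 0 0.03;0.001 0.0015 0.002 0 0.03'| egrep 'pos|force:'; for i in 1 2; do python3 -m handwheel '0 0 0.0005 0 0.03;0 0 0.001 0 0.03;0 0 0.001 0 0.03' | egrep 'pos|force:'; done
```

```text
tool_pos: [0.5947, -0.128, 0.0078]
force: [1.1, -0.7, -1.9]
grasp_force: 25.0
tool_pos: [0.5945, -0.1281, 0.0065]
force: [-0.3, -0.2, -2.0]
grasp_force: 25.0
tool_pos: [0.5946, -0.1281, 0.0059]
force: [-1.8, 1.0, 0.1]
grasp_force: 25.0
```

```bash
python3 -m handwheel '0 0 -0.0004 0 0.055;0 0 -0.0004 0 0.066;0 0 -0.0004 0 0.066;0 0 -0.0004 0 0.066;0 0 -0.0004 0 0.066;0 0 -0.0004 0 0.066'|egrep 'pos|force|width'; python3 -m handwheel '0 0 -0.005 0 0.066;0 0 -0.02 0 0.066;0 0 -0.05 0 0.066;0 0 -0.09 0 0.066;0 0 -0.09 0 0.066;0 0 -0.09 0 0.066'|egrep 'pos|force:'; python3 d.py 417.4 -256.3 80 -6.8;  python3 - <<'E'
from h import *
T=read_camera("top");S=read_camera("side")
for n,x,y,a,top in(("blue_round",417,-256,0,.032),("blue_rect",594.8,-128,-6.8,.039),("blue_hex",621.6,97,-6.7,.039),("orange_rect",438,-99,-9.5,.035)):
  for c in(T,S): print(n,*fit(n,x,y,a,top,[c]))
E
```

```text
tool_pos: [0.5946, -0.1281, 0.006]
force: [-0.9, -0.3, -0.4]
grip_width: 0.0656
grasp_force: 0.0
tool_pos: [0.5969, -0.1286, 0.0995]
force: [-0.2, 0.0, -0.6]
grasp_force: 0.0
row: dx 0.1631 dy -0.1481 dz 0.0195 turn -0.0 (or 180.0) | q7 99
blue_round [ 417.3 -256.6    6.2   19.1] [0.967]
blue_round [ 417.6 -255.9   11.2   20. ] [0.971]Traceback (most recent call last):
  File "<stdin>", line 4, in <module>
  File "h.py", line 60, in fit
    r=minimize(f,v0,method="Nelder-Mead",options=dict(initial_simplex=s,xatol=.02,fatol=1e-5,maxiter=600)).x
      ~~~~~~~~^^^^^^^^^^^^^^^^^^^^^^^^^^^^^^^^^^^^^^^^^^^^^^^^^^^^^^^^^^^^^^^^^^^^^^^^^^^^^^^^^^^^^^^^^^^^
    res = _minimize_neldermead(fun, x0, args, callback, bounds=bounds,
                               **options)
    fsim[k] = func(sim[k])
              ~~~~^^^^^^^^
    fx = function(np.copy(x), *(wrapper_args + args))
  File "h.py", line 57, in <lambda>
    f=lambda v:-iou(np.array([v[0],v[1],v[2]/20,v[3]])).sum()
                ~~~^^^^^^^^^^^^^^^^^^^^^^^^^^^^^^^^^^^^
  File "h.py", line 54, in iou
    k=cv2.convexHull(proj(c,P).astype(np.float32));i=cv2.intersectConvexConvex(k,h)[0]
                                                     ~~~~~~~~~~~~~~~~~~~~~~~~~^^^^^
cv2.error: OpenCV(4.12.0) /io/opencv/modules/imgproc/src/geometry.cpp:503: error: (-215:Assertion failed) p2.depth() == CV_32S || p2.depth() == CV_32F in function 'intersectConvexConvex'
```

```bash
python3 -m handwheel '0.163 -0.148 0.015 0 0.078;0.163 -0.148 0.015 0 0.078;0.163 -0.148 0.015 0 0.078;0.163 -0.148 0.015 0 0.078;0.163 -0.148 0.015 0 0.078;0.163 -0.148 0.015 0 0.078;0.163 -0.148 0.015 0 0.078'|tail -1; python3 -m handwheel '0 0 0.02 0 0.078;0 0 0.03 0 0.078;0 0 0.03 0 0.078;0 0 0.03 0 0.078'|egrep 'width|rot';python3 d.py 417.4 -256.3 -1 -6.8
python3 - <<'E'
from h import *
S=read_camera("side");T=read_camera("top")
a=cv2.resize(S["color"][120:350,220:450],(400,400),interpolation=cv2.INTER_CUBIC);b=cv2.resize(T["color"][100:300,170:430],(400,308),interpolation=cv2.INTER_CUBIC)
cv2.imwrite("pics/r1.png",np.hstack([a,np.vstack([b,np.zeros((92,400,3),np.uint8)])]))
E
```

```text
grasp_force: 0.0
tool_rot: [180.0, -0.2, 173.3]
grip_width: 0.0778
row: dx -0.0027 dy -0.0015 dz 0.0509 turn 0.1 (or -179.9) | q7 116
```

View pics/r1.png

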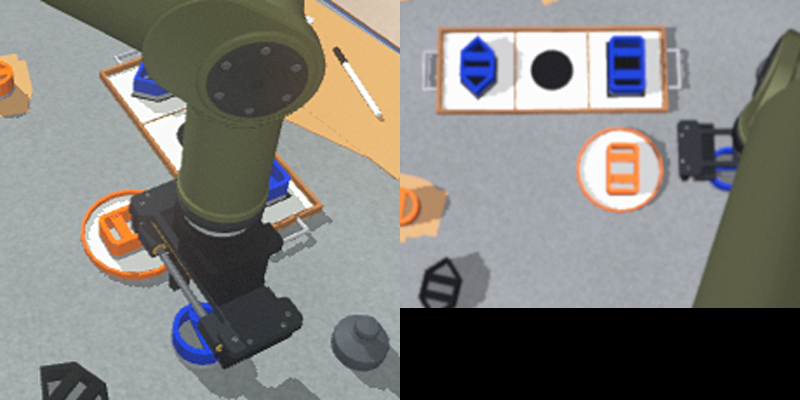

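The top view shows the hex and rect dies on their own panels and the orange rect in the dish. The gripper is over the round die, and the weight is clear of it. Continue, and measure the placed dies while gripping.

```bash
python3 -m handwheel '-0.002 -0.0015 0.02 0 0.078;-0.002 -0.0015 0.038 0 0.078;-0.002 -0.0015 0.047 0 0.078;-0.002 -0.0015 0.051 0 0.078;-0.002 -0.0015 0.051 0 0.078;-0.002 -0.0015 0.051 0 0.078' |egrep 'pos|rot|force:'; python3 d.py 417.4 -256.3 -1 -6.8
python3 - <<'E'
from h import *
T=read_camera("top")
for n,x,y,a,top in(("blue_rect",594.8,-128,-6.8,.039),("blue_hex",621.6,97,-6.7,.039),("orange_rect",438,-99,-9.5,.035)):
  print(n,*fit(n,x,y,a,top,[T]))
E
```

```text
tool_pos: [0.4174, -0.2576, 0.0006]
tool_rot: [-180.0, 0.0, 173.2]
force: [0.4, 0.1, -1.0]
grasp_force: 0.0
row: dx 0.0002 dy 0.0013 dz 0.0016 turn -0.0 (or 180.0) | q7 118
blue_rect [ 593.8 -127.8   -7.9   18.1] [0.96]
blue_hex [620.5  95.7  -6.8  17.9] [0.947]
orange_rect [ 436.9 -100.6  -12.    17.6] [0.867]
```

```bash
python3 -m handwheel '0 0.001 0.0015 0 0.07;0 0.001 0.0015 0 0.05;0 0.001 0.0015 0 0.05;0 0.001 0.0015 0 0.05;0 0.001 0.0015 0 0.05;0 0.001 0.0015 0 0.05;0 0.001 0.0015 0 0.05;0 0.001 0.0015 0 0.05' 25; python3 -m handwheel '0 0 -0.005 0 0.05;0 0 -0.02 0 0.05;0 0 -0.045 0 0.05;0 0 -0.08 0 0.05;0 0 -0.09 0 0.05;0 0 -0.09 0 0.05;0 0 -0.09 0 0.05'; python3 d.py 608.2 -15.6 90 -6.8
```

```text
time_s: 27.92
tool_pos: [0.4173, -0.2562, -0.0011]
tool_rot: [180.0, 0.0, 173.2]
force: [-1.2, 2.3, 4.9]
grip_width: 0.0622
grasp_force: 25.0
time_s: 28.5
tool_pos: [0.4168, -0.2563, 0.0881]
tool_rot: [180.0, 0.0, 173.2]
force: [0.5, 0.6, -2.2]
grip_width: 0.062
grasp_force: 25.0
row: dx -0.1614 dy 0.2618 dz -0.0019 turn -0.0 (or 180.0) | q7 114
```

```bash
python3 -m handwheel '-0.1614 0.262 0 0 0.05;-0.1614 0.262 0 0 0.05;-0.1614 0.262 0 0 0.05;-0.1614 0.262 0 0 0.05;-0.1614 0.262 0 0 0.05;-0.1614 0.262 0 0 0.05;-0.1614 0.262 0 0 0.05;-0.1614 0.262 0 0 0.05'|egrep 'pos|rot'; python3 -m handwheel '0 0 0.02 0 0.05;0 0 0.04 0 0.05;0 0 0.05 0 0.05;0 0 0.05 0 0.05;0 0 0.05 0 0.05'|tail -1; python3 d.py 608.2 -15.6 9 -6.8
```

```text
tool_pos: [0.6098, -0.0077, 0.0853]
tool_rot: [179.8, -0.1, 173.6]
grasp_force: 25.0
row: dx -0.0012 dy 0.0006 dz 0.0278 turn -0.1 (or 179.9) | q7 88
```

```bash
python3 -m handwheel '-0.001 0.0005 0.015 0 0.05;-0.001 0.0005 0.022 0 0.05;-0.001 0.0005 0.026 0 0.05;-0.001 0.0005 0.028 0 0.05;-0.001 0.0005 0.028 0 0.05;-0.001 0.0005 0.028 0 0.05'|egrep 'pos|force:'; python3 d.py 608.2 -15.6 7 -6.8
```

```text
tool_pos: [0.6098, -0.0151, 0.0111]
force: [-0.2, -0.6, -2.8]
grasp_force: 25.0
row: dx 0.0016 dy -0.0007 dz 0.0041 turn -0.0 (or 180.0) | q7 88
```

```bash
python3 -m handwheel '0.0015 -0.0005 0.001 0 0.05;0.0015 -0.0005 0.002 0 0.05;0.0015 -0.0005 0.003 0 0.05;0.0015 -0.0005 0.003 0 0.05;0.0015 -0.0005 0.003 0 0.05'| egrep 'pos|force:'; for i in 1 2; do python3 -m handwheel '0 0 0.0005 0 0.05;0 0 0.001 0 0.05;0 0 0.001 0 0.05' | egrep 'pos|force:'; done
```

```text
tool_pos: [0.6079, -0.0153, 0.0075]
force: [-0.3, -0.8, -1.8]
grasp_force: 25.0
tool_pos: [0.6079, -0.0154, 0.0064]
force: [0.5, -0.7, -2.7]
grasp_force: 25.0
tool_pos: [0.608, -0.0154, 0.006]
force: [-1.4, 0.4, 1.4]
grasp_force: 25.0
```

Contact. Release, lift and retreat for a final look.

```bash
python3 -m handwheel '0 0 -0.0004 0 0.065;0 0 -0.0004 0 0.076;0 0 -0.0004 0 0.076;0 0 -0.0004 0 0.076;0 0 -0.0004 0 0.076;0 0 -0.0004 0 0.076'|egrep 'pos|force|width'; python3 -m handwheel '0 0 -0.005 0 0.076;0 0 -0.02 0 0.076;0 0 -0.05 0 0.076;0 0 -0.09 0 0.076;0 0 -0.13 0 0.076;0 0 -0.17 0 0.076;0 0 -0.2 0 0.076;0 0 -0.2 0 0.076'|egrep 'pos|force:'; python3 d.py 480 330 220 -6.8
```

```text
tool_pos: [0.608, -0.0154, 0.0059]
force: [-0.4, 0.3, -0.2]
grip_width: 0.0755
grasp_force: 0.0
tool_pos: [0.612, -0.0157, 0.2146]
force: [0.1, 0.3, 0.8]
grasp_force: 0.0
row: dx 0.1723 dy 0.3275 dz -0.0054 turn -0.1 (or 179.9) | q7 85
```

```bash
python3 -m handwheel '0.172 0.328 0 0 0.076;0.172 0.328 0 0 0.076;0.172 0.328 0 0 0.076;0.172 0.328 0 0 0.076;0.172 0.328 0 0 0.076;0.172 0.328 0 0 0.076;0.172 0.328 0 0 0.076;0.172 0.328 0 0 0.076'|tail -1; python3 -m handwheel '0.05 0.15 0 0 0.076;0.05 0.15 0 0 0.076;0.05 0.15 0 0 0.076;0.05 0.15 0 0 0.076;0.05 0.15 0 0 0.076;0.05 0.15 0 0 0.076'; python3 -m handwheel '0 0 0 0 0.076;0 0 0 0 0.076;0 0 0 0 0.076'|tail -1
python3 - <<'E'
from h import *
T=read_camera("top");S=read_camera("side")
for n,x,y,a,top in(("blue_round",608,-15.5,0,.039),("blue_rect",594.8,-128,-6.8,.039),("blue_hex",621.6,97,-6.7,.039),("orange_rect",438,-99,-9.5,.035),("orange_round",421,230,0,.033)):
  for c in(T,S):
    try: print(n,*fit(n,x,y,a,top,[c]))
    except Exception: print(n,"hidden")
a=cv2.resize(S["color"][130:350,190:450],(400,338),interpolation=cv2.INTER_CUBIC);b=cv2.resize(T["color"][100:300,140:440],(400,267),interpolation=cv2.INTER_CUBIC)
cv2.imwrite("pics/end.png",np.hstack([a,np.vstack([b,np.zeros((71,400,3),np.uint8)])]))
E
```

```text
grasp_force: 0.0
time_s: 33.33
tool_pos: [0.4557, 0.4534, 0.2052]
tool_rot: [-180.0, -0.1, 173.4]
force: [0.8, -1.0, -0.5]
grip_width: 0.076
grasp_force: 0.0
grasp_force: 0.0
blue_round [606.5 -16.6  11.9  19.1] [0.956]
blue_round [607.8 -15.8   4.   17.8] [0.947]
blue_rect [ 593.8 -127.8   -7.9   18.1] [0.96]
blue_rect [ 595.4 -129.    -6.2   19.9] [0.967]
blue_hex [620.5  95.7  -6.8  17.9] [0.947]
blue_hex [621.5  97.4  -3.3  19.6] [0.908]
orange_rect [ 436.9 -100.6  -12.    18.2] [0.876]
orange_rect [438.4 -96.9 -13.9  19.9] [0.722]
orange_round [422.1 230.5  -7.5  18.8] [0.964]
orange_round [421.  230.1   6.7  18.4] [0.96]
```

View pics/end.png

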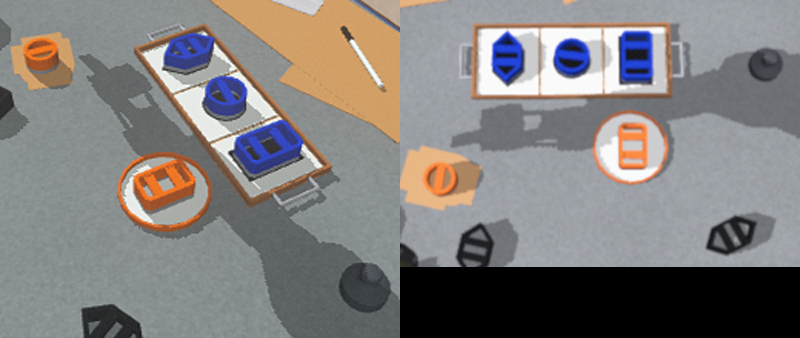

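The final view shows each blue die square on its own panel, within about 1.5 mm by both cameras. The orange rect is in the middle of the dish, the orange round and the weight have not moved, and the arm is clear.

```bash
python3 -c "
from cell import env
print(env.sign_off())"
```

```text
the job is handed in; nothing more can be done
None
```

The job is handed in: all three blue dies stand square on their own panels (about 1.5 mm by both cameras), the orange rectangular die is in the middle of the dish, and the orange round die and steel weight were left in place. My first grip on the orange rectangular die slipped and briefly tilted it on its panel, but it settled flat and the second grip held; the clock was near 33 s of the allowed 99 s.

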